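# Turn the shaker up four clicks and start it

### The job

Set and start the bench shaker using fingertips only. Push the fin of its click-stop dial round clockwise (seen from above), gently and without ever taking it between the fingers, until the dial rests exactly four clicks further on than it stands now; only then press the round start button beside the dial fully down and let it come up again. Leave the two specimen cups on the shaker, the timer and the little vial standing where they are.

Things in the scene. Friction and masses are not known exactly. Their poses are not given: they have to be found in the camera images.
- shaker: low white bench shaker, fixed: housing 220 (x) x 240 (y) x 45 mm high. Origin: centre of its underside; x points from the control side (near the robot) to the cup platform at the back, y left, z up. Dial at x -50, y +40 mm, start button at x -55, y -72 mm. The steel platform (centre x +57, 90 x 215 mm) is 49 mm above the bench. Eight black marks round the dial show its rest positions.
- dial (a joint): dial angle in rad, clockwise from above. It clicks every 30 degrees: rests at multiples of 0.5236, 0 to 7 clicks, end stops just beyond; starts at rest at 0, 1 or 2. A sprung ball pulls it to the nearest rest: past half-way it snaps on ahead of the finger and stays. About 3 to 5 N on the fin passes a click. At value q the fin points 105 degrees minus q counter-clockwise from the shaker's x.
- dial_centre (a point): point on the upright axis of the black dial, on the upper face of its disc, 55 mm above the bench. The disc is 88 mm across and flat on top apart from the one fin. The axes of this point turn with the dial: x along the fin, z up.
- fin_top (a point): middle of the top of the dial's only fin, 77 mm above the bench, 30 mm from the dial's axis. The fin is a black upright block with a white line on top: it runs radially from 16 to 44 mm from the axis, is 14 mm thick, 22 mm high above the disc. Axes turn with the dial: x outward along the fin, +y towards its counter-clockwise side (pushed there, the dial turns clockwise), z up.
- start_button (a joint): travel of the spring start button in m: 0 up, 0.006 fully down; grows as it is pressed. Fully down takes 5 N; it comes up again when let go.
- start_button_top (a point): centre of the top of the start button, a black round button 28 mm across in a grey round housing on the shaker's top, at the right of the dial; it is pressed straight down.
- cup_a: specimen cup with a screw lid, 64 mm across and 71 mm high, loose on the left of the platform; leave it. Origin: centre of its underside.
- cup_b: specimen cup with a screw lid, 64 mm across and 71 mm high, loose on the right of the platform; leave it. Origin: centre of its underside.
- timer: small white lab timer, 60 x 70 x 22 mm, loose on the bench at the right of the shaker; leave it. Origin: centre of its underside.
- vial: small capped vial, 25 mm across and 48 mm high, loose on the bench at the left of the shaker; leave it. Origin: centre of its underside.
Not all that is in view belongs to the job. Leave any green, purple or turquoise look-alike of the cup_a alone.

How it is judged:
On the way, in this order (a step that is already met when the one before it is completed fails the run):
1. the dial stands four clicks further on than at the start (distance of fin_top from where it was at the start of the episode between 0.04915 and 0.05438 m), for 0.2 s.
2. the start button is pressed fully down (value of joint start_button above 0.0045 m), for 0.05 s.
At the end, for the whole second after the job is handed in: the dial rests four clicks (120 degrees, within 10) clockwise of where it stood at the start, the start button has been pressed (at least 4.5 of its 6 mm) and is up again (within 1.5 mm), and cups, timer and vial stand upright within 12 mm of where they stood (all of step 1 and value of joint start_button below 0.0015 m and velocity of joint dial between -0.1 and 0.1 rad/s and distance of each of cup_a, cup_b, timer, vial from where it was at the start of the episode below 0.012 m and angle between each of cup_a, cup_b, timer, vial's own z axis and vertical below 0.15 rad); the robot touches nothing.
It fails at once if the start button is pressed (over 3 mm) while the dial is not at four clicks on (value of joint start_button above 0.003 m and not (distance of fin_top from where it was at the start of the episode between 0.04915 and 0.05438 m)).
It fails at once if the dial's fin is taken between the fingers (contact force between the fingers and dial above 0.5 N and y of the grasp point in the frame of fin_top between -0.005 and 0.005 m and x of the grasp point in the frame of fin_top between -0.024 and 0.024 m and z of the grasp point in the frame of fin_top below 0.014 m).
It fails at once if the dial is pushed with more than 30 N (contact force between the fingers and dial above 30 N).
It fails at once if a cup, the timer or the vial is moved more than 12 mm, or tipped (distance of any of cup_a, cup_b, timer, vial from where it was at the start of the episode above 0.012 m or angle between any of cup_a, cup_b, timer, vial's own z axis and vertical above 0.3 rad).
It also fails if it takes over 64 s, if anything falls off the work surface, if the arm or the gripper's body presses on something with over 40 N, if the wrist force passes 120 N, or if a joint passes its speed limit or range.

### The arm

A 6-joint arm with a two-finger parallel gripper is mounted at the origin on a cart in front of the work surface, level with it; the furniture and walls round the work are solid. World frame = base frame: x ahead of the robot, y to its left, z up, the work surface at z = 0. Lengths are in m, angles in rad, forces in N, time in s.
With the tool pointing down it reaches from about 0.25 to 0.85 m from the base axis. Payload 12.5 kg.
Tool frame: the origin (TCP) lies midway between the tips of the shut fingers; the grasp point (between the pads) lies 19 mm behind it (ctrl.grip_point_offset is the distance from the TCP to the grasp point, in m); y points along the fingers, x is the direction in which the jaws open and shut, and the axes are right-handed (so a half turn about y gives the same grasp; the last joint's range is limited). The gripper opens to 93 mm and grips with 3 to 60 N. Pads are 15 mm wide; open, the fingers measure 128 mm over their backs; the gripper's body (75 mm by 188 mm) begins 65 mm behind the grasp point.
Start: joints at [1.21, 0.351, 1.652, -0, 1.139, -0.085], TCP at [0.15, 0.529, 0.219] pointing down, gripper open.
Joint ranges: [-2.75, 2.75], [-0.79, 2.1], [0.01, 2.65], [-1.57, 4.71], [0.07, 3.14], [-2.87, 2.87]. Speed limits (rad/s): [2.22, 2.22, 2.79, 3.14, 3.14, 3.14].

### API

Orientations are given as a unit quaternion [x, y, z, w].
In Python, from cell import ctrl gives the robot as it stands. The module is installed in compiled form; this text tells all that it offers.
- The arm moves only by the shell command python3 -m pendant 'ROWS' [FORCE]. ROWS is JSON, a list of rows, each a list of 7 numbers: the turn, a rotation vector about the tool's x, y, z normalised to -1 to 1, where 1 is 90 degrees, then the shift along the tool's x, y, z normalised to -1 to 1, where 1 is 0.5 m, then the closure in counts, from 0 (fully open) to 255 (shut). A call has 1 to 8 rows; each row is the pose to reach, as a shift and turn from the pose measured when the call began, along the tool's axes at that moment; what a row does not reach only later rows make up. A row lasts 1/12 s, in which the tool goes at most 41.7 mm and 7.16 degrees, less where a joint would pass 70% of its speed; a pose out of reach is approached as far as the arm can. A call with a number of a shift or a turn outside -1 to 1 is refused whole. A call with a gripper value outside its range is refused whole. The fingers move at their own pace and stop on an object; FORCE is the grip in N (left out, the last holds). Time passes only in rows, so rows that repeat a pose let the fingers close. It gives the time, the measured TCP pose, the force and the opening at its end, in the units of the state.
- ctrl.read_state(): the state, without advancing time (a new reading comes with each control period).
- ctrl.capture(name): name is "scene" or "top" or "wrist"; returns the picture (480x640x3 uint8, red, green, blue); there is no depth.
- ctrl.camera_model(name): a dict with "K" (3x3 intrinsics, pixels), "R" (3x3) and "t" (3): a world point X has camera coordinates R X + t. Camera axes: x right, y down, z forward; pixel columns grow to the right and rows downward; lengths in m; the calibration is good to about 2 mm. The wrist camera is an equidistant fisheye: a pixel r from the principal point sees the ray r / f radians off the axis. A picture is of the moment at which its call begins: read the wrist's pose just before it. camera_model takes no time and is no camera call; for the wrist camera it gives the pose at the moment of the call.
- ctrl.finish_job(): hands the job in, once; it reports no verdict.
The state is a dict: "time": time; "joints": joint angles; "qd": joint speeds; "joint_efforts": joint torques, N m; "eef_pos": TCP position; "eef_rot": TCP orientation; "ft_force": force on the tool from outside, world axes, zero at the start; "ft_torque": the same for the moment, N m; "gripper_width": finger opening in m.
Only numpy, scipy, OpenCV 4.12 (cv2) and the standard library are available. Lean on these libraries where they do the work, as an engineer would, in place of code of your own. Each camera call takes 0.05 s, during which the arm holds its last target.

## Working session

There is one attempt and no reset: what is moved stays moved. The work goes in short steps, Python scripts to look and compute and a shell command to move; the robot and the scene stay as the last step left them, time stands still between calls to the robot, and variables do not carry over. Pictures are saved under pics/ and viewed, and the job is handed in when it is done.

```bash
mkdir -p pics
python3 - <<'E'
from cell import ctrl
import cv2
s=ctrl.read_state(); print(s)
for n in("scene","top"):
    im=ctrl.capture(n); cv2.imwrite(f"pics/{n}0.png",im[:,:,::-1]); m=ctrl.camera_model(n); print(n,m)
print(ctrl.grip_point_offset)
E
```

```text
{'time': 0.0, 'joints': array([ 1.21040711e+00,  3.51208691e-01,  1.65245969e+00,  1.01638135e-05,
        1.13909349e+00, -8.45474203e-02]), 'qd': array([ 0.00121323, -0.00051494,  0.0002993 , -0.00159125,  0.00229736,
        0.00030584]), 'joint_efforts': array([ 5.80575252e-04, -4.97311735e+01, -2.85259563e+01,  7.00373878e-02,
        2.54192145e-02, -1.31465977e-04]), 'eef_pos': array([0.14961405, 0.52888543, 0.21810298]), 'eef_rot': array([ 0.56421268,  0.42615735, -0.42686002, -0.56377698]), 'ft_force': array([0.24216381, 0.52869923, 1.02469602]), 'ft_torque': array([ 0.02639022, -0.01024773, -0.02337139]), 'gripper_width': 0.09291310503926381}
scene {'K': array([[485.95417698,   0.        , 321.2832338 ],
       [  0.        , 485.95417698, 248.93777427],
       [  0.        ,   0.        ,   1.        ]]), 'R': array([[ 0.70989009, -0.70429525,  0.00492488],
       [-0.42257691, -0.43150703, -0.79701345],
       [ 0.56345791,  0.56371081, -0.60394148]]), 't': array([-0.39426336,  0.33869757,  0.653492  ])}
top {'K': array([[537.89219186,   0.        , 324.43798273],
       [  0.        , 537.89219186, 237.10823112],
       [  0.        ,   0.        ,   1.        ]]), 'R': array([[ 0.00766714, -0.99992695, -0.00934401],
       [-0.99789859, -0.00704969, -0.06441041],
       [ 0.06433983,  0.00981821, -0.99787975]]), 't': array([0.07532978, 0.62642599, 0.95055491])}
0.0188
```

View pics/scene0.png

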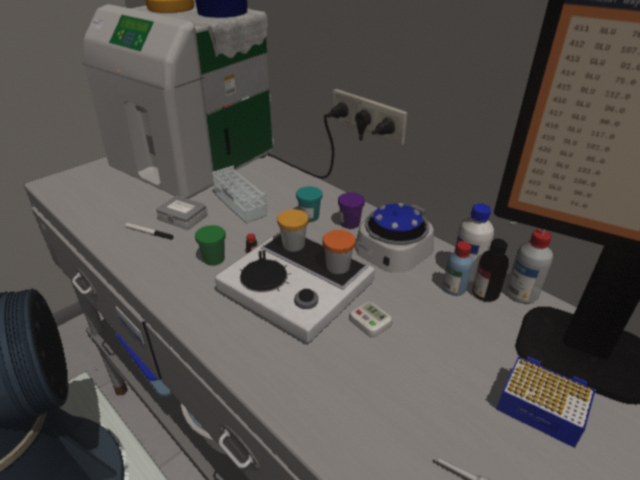

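View pics/top0.png

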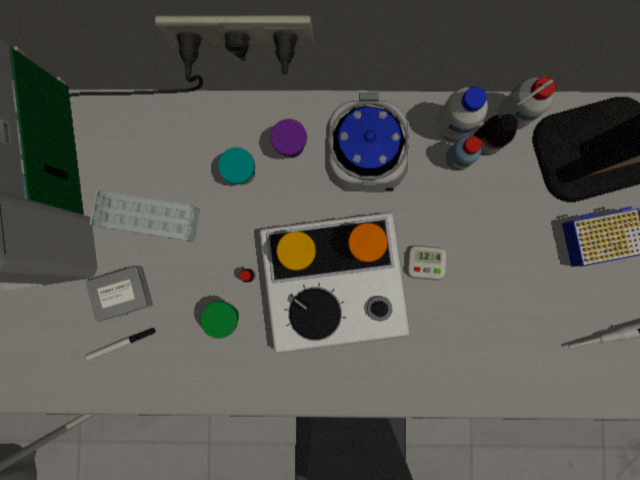

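The top view shows the shaker with its dial at about (315,313), the fin's white line at about (297,301) and the button at (378,308). The cups (yellow and orange) are at (296,250) and (368,242), the timer at (427,262) and the vial at (246,275). The green, purple and turquoise cups are look-alikes to leave alone.

```bash
cat > h.py <<'E'
import numpy as np,cv2
from cell import ctrl
def ray(n,uv,z):
    m=ctrl.camera_model(n);K,R,t=m["K"],m["R"],m["t"]
    c=-R.T@t; d=R.T@np.linalg.inv(K)@np.array([uv[0],uv[1],1.])
    return c+d*(z-c[2])/d[2]
def proj(n,X):
    m=ctrl.camera_model(n);p=m["K"]@(m["R"]@np.asarray(X)+m["t"]);return p[:2]/p[2]
E
python3 - <<'E'
from h import *
im=cv2.imread("pics/top0.png"); g=cv2.cvtColor(im,cv2.COLOR_BGR2GRAY)
c=im[205:360,250:420]; cv2.imwrite("pics/crop0.png",cv2.resize(c,None,fx=4.4,fy=3.8*1,interpolation=cv2.INTER_CUBIC)[:600,:800])
# black dial, button, white housing
m=(g<45).astype(np.uint8)
cs,_=cv2.findContours(m,cv2.RETR_EXTERNAL,cv2.CHAIN_APPROX_NONE)
for k in cs:
    x,y,w,h=cv2.boundingRect(k)
    if 255<x<420 and 200<y<360 and w*h>60: print(x,y,w,h,cv2.contourArea(k),cv2.minEnclosingCircle(k), cv2.fitEllipse(k))
hull=[k for k in cs if cv2.boundingRect(k)[2]>40 and 270<cv2.boundingRect(k)[0]<320 and cv2.boundingRect(k)[1]>270]
w=(g>115).astype(np.uint8); w[:, :255]=0;w[:,412:]=0;w[:205]=0;w[360:]=0
cs,_=cv2.findContours(w,cv2.RETR_EXTERNAL,cv2.CHAIN_APPROX_NONE)
k=max(cs,key=cv2.contourArea); r=cv2.minAreaRect(k);print(r,cv2.boxPoints(r))
for p in cv2.boxPoints(r): print(ray("top",p,0.045))
for p in [(297,301)]: print(ray("top",p,.077))
E
```

```text
371 301 17 16 186.5 ((379.0, 308.0), 8.602425575256348) ((378.9600830078125, 308.2757263183594), (14.591843605041504, 16.53609275817871), 110.34009552001953)
289 289 51 50 1945.5 ((314.2826232910156, 313.2826232910156), 25.63096809387207) ((314.2764892578125, 313.4280090332031), (49.425926208496094, 50.138668060302734), 117.34754943847656)
269 224 121 55 2451.5 ((329.0, 249.0), 61.39228057861328) ((325.4197998046875, 250.81752014160156), (47.595088958740234, 126.5678939819336), 85.30911254882812)
372 221 14 12 47.0 ((378.5, 227.0), 8.20071029663086) ((379.9153747558594, 225.13771057128906), (8.91291332244873, 13.895867347717285), 127.62471771240234)
((333.0, 282.0), (154.0, 156.0), 90.0) [[255. 205.]
 [411. 205.]
 [411. 359.]
 [255. 359.]]
[0.68031883 0.20296096 0.045     ]
[ 0.68211033 -0.07255882  0.045     ]
[ 0.41380068 -0.07183897  0.045     ]
[0.41132284 0.19865853 0.045     ]
[0.51381163 0.12487628 0.077     ]
```

```bash
ls pics
```

```text
crop0.png
scene0.png
top0.png
```

View pics/crop0.png

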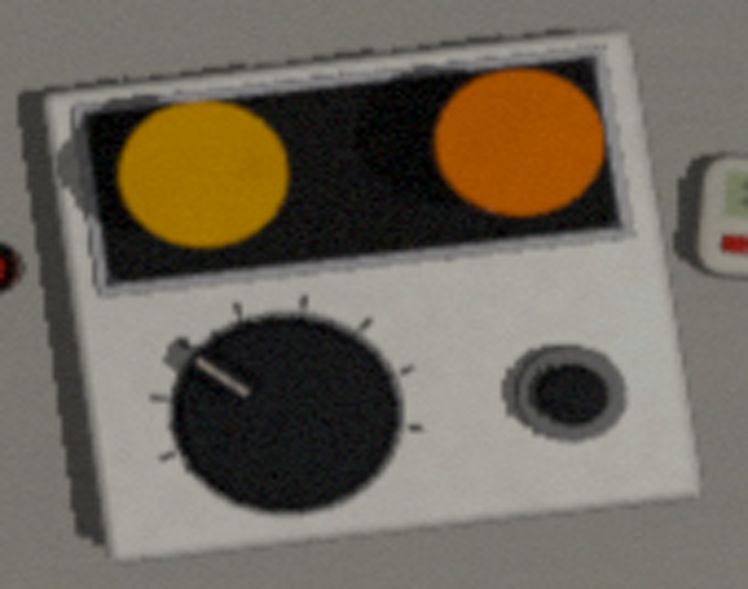

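Run:
```python
from h import *
im=cv2.imread("pics/top0.png"); g=cv2.cvtColor(im,cv2.COLOR_BGR2GRAY)
hsv=cv2.cvtColor(im,cv2.COLOR_BGR2HSV)
D=ray("top",(314.3,313.4),.055)
# white line: bright thin within dial
sub=((g>70)&(np.hypot(*np.meshgrid(np.arange(640)-314.3,np.arange(480)-313.4))<22)).astype(np.uint8)
ys,xs=np.nonzero(sub); print(list(zip(xs,ys,g[ys,xs])))
pts=np.c_[xs,ys].astype(np.float32)
u=pts.mean(0); F=ray("top",u,.077)
e=[ray("top",p,.077) for p in (pts[pts[:,0].argmin()],pts[pts[:,0].argmax()])]
d=F-D; print("D",D,"F",F,"r",np.hypot(*d[:2]),np.degrees(np.arctan2(d[1],d[0])),"ends",e,[np.hypot(*(q-D)[:2]) for q in e])
v=e[0]-e[1];print(np.degrees(np.arctan2(v[1],v[0])))
for z in(.055,.06,.065):
  B=ray("top",(378.9,308.3),z); b=B-D
  print("B",B,"len",np.hypot(*b[:2]),"yaw",np.degrees(np.arctan2(b[1],b[0])-np.arctan2(-112,-5)))
th=np.radians(0)
w=((g>95)&(hsv[...,1]<60)).astype(np.uint8)
print(g[340,280],g[380,280],g[300,250],g[262,405],g[262,395])
```

```text
[(np.int64(297), np.int64(301), np.uint8(104)), (np.int64(298), np.int64(301), np.uint8(73)), (np.int64(297), np.int64(302), np.uint8(105)), (np.int64(298), np.int64(302), np.uint8(103)), (np.int64(299), np.int64(302), np.uint8(79)), (np.int64(298), np.int64(303), np.uint8(87)), (np.int64(299), np.int64(303), np.uint8(99)), (np.int64(300), np.int64(303), np.uint8(91)), (np.int64(299), np.int64(304), np.uint8(75)), (np.int64(300), np.int64(304), np.uint8(108)), (np.int64(301), np.int64(304), np.uint8(102)), (np.int64(301), np.int64(305), np.uint8(104)), (np.int64(302), np.int64(305), np.uint8(93)), (np.int64(303), np.int64(305), np.uint8(74)), (np.int64(302), np.int64(306), np.uint8(83)), (np.int64(303), np.int64(306), np.uint8(96)), (np.int64(304), np.int64(306), np.uint8(94)), (np.int64(303), np.int64(307), np.uint8(73)), (np.int64(304), np.int64(307), np.uint8(109)), (np.int64(305), np.int64(307), np.uint8(96)), (np.int64(304), np.int64(308), np.uint8(75)), (np.int64(305), np.int64(308), np.uint8(100))]
D [0.49158196 0.09608708 0.055     ] F [0.50799447 0.11805965 0.077     ] r 0.027425616454989962 53.24194718530286 ends [array([0.51381163, 0.12487628, 0.077     ]), array([0.50385877, 0.11126639, 0.077     ])] [np.float64(0.03637273844039117), np.float64(0.019522598273967382)]
53.8221344203298
B [ 0.50125086 -0.01527975  0.055     ] len 0.11178576168802767 yaw 7.518142602872458
B [ 0.50158321 -0.01482133  0.06      ] len 0.11135842217954332 yaw 7.708903838072499
B [ 0.50191556 -0.0143629   0.065     ] len 0.11093232657962453 yaw 7.9011326612063675
163 118 118 59 169
```

Run:
```python
from h import *
from scipy.spatial.transform import Rotation as R
print(R.from_quat(ctrl.read_state()["eef_rot"]).as_matrix().round(3))
im=cv2.imread("pics/scene0.png"); cv2.imwrite("pics/crop1.png",cv2.resize(im[195:345,205:405],None,fx=4,fy=4,interpolation=cv2.INTER_CUBIC))
im=ctrl.capture("wrist"); cv2.imwrite("pics/w0.png",im[:,:,::-1])
im=cv2.imread("pics/top0.png"); hsv=cv2.cvtColor(im,cv2.COLOR_BGR2HSV)
for n,lo,hi in(("yel",18,28),("or",8,17)):
  m=cv2.inRange(hsv,(lo,150,90),(hi,255,255));m[:200]=0;m[300:]=0;m[:,410:]=0
  k=max(cv2.findContours(m,cv2.RETR_EXTERNAL,cv2.CHAIN_APPROX_NONE)[0],key=cv2.contourArea); c,r=cv2.minEnclosingCircle(k)
  print(n,c,r,ray("top",c,.12),r/537*.83)
```

```text
[[ 0.272 -0.    -0.962]
 [ 0.962 -0.001  0.272]
 [-0.001 -1.     0.   ]]
yel (295.82257080078125, 250.1774139404297) 19.463850021362305 [0.59792046 0.12511226 0.12      ] 0.030083790535811384
or (367.8269348144531, 241.82691955566406) 19.46955680847168 [0.6122874  0.00870194 0.12      ] 0.03009261108199533
```

View pics/crop1.png

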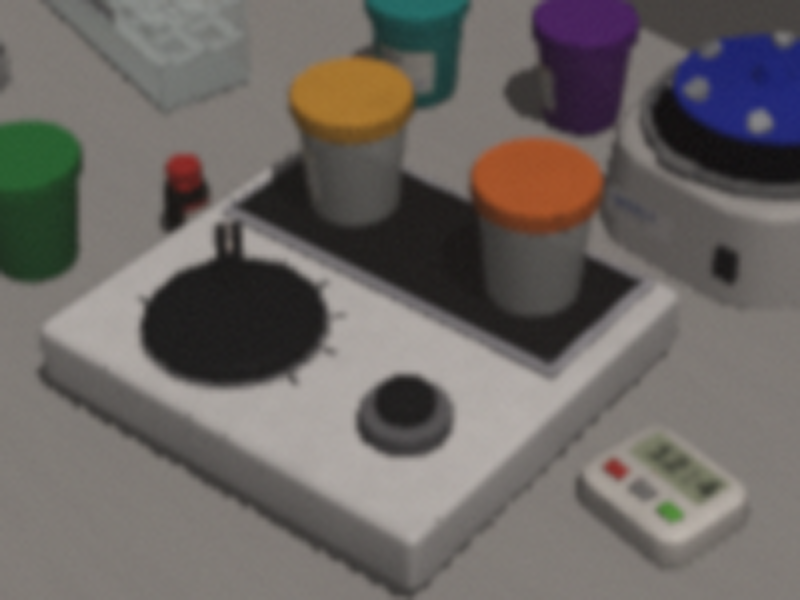

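View pics/w0.png

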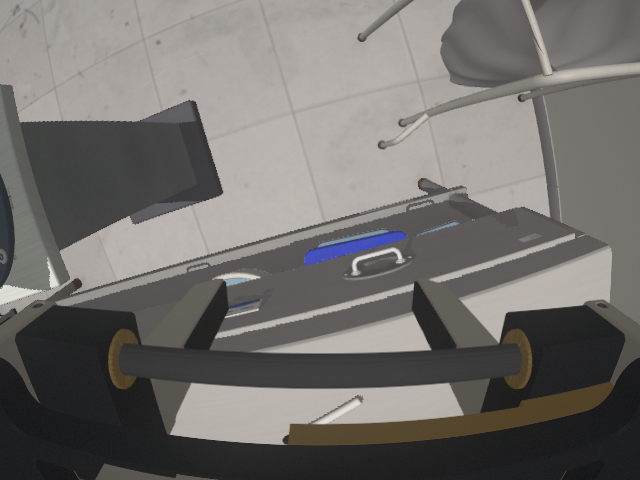

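The button's black top at about (306,294) in the scene view stands proud of its grey housing. The fin is at about (262,257). The measured fin angle is about 46° from the shaker's x, which puts the dial at click 2, so the target is click 6 with the fin at −75° (about −67.5° in world axes).

```bash
cat >> h.py <<'E'
from scipy.spatial.transform import Rotation as Ro
D=np.array([.4916,.0961])
def row(P,yaw):
    s=ctrl.read_state();M=Ro.from_quat(s["eef_rot"]);A=M.as_matrix()
    c,q=np.cos(np.radians(yaw)),np.sin(np.radians(yaw))
    T=np.array([[c,0,-q],[q,0,c],[0,-1,0]])
    rv=(M.inv()*Ro.from_matrix(T)).as_rotvec()/(np.pi/2)
    sh=A.T@(np.asarray(P)-s["eef_pos"])/.5
    print("row",rv.round(4),sh.round(4))
def fin(a,r,off,z):   # fin world angle a deg
    c,s=np.cos(np.radians(a)),np.sin(np.radians(a))
    p=D+r*np.array([c,s])+off*np.array([-s,c]); return np.r_[p,z]
def st():
    s=ctrl.read_state();A=Ro.from_quat(s["eef_rot"]).as_matrix()
    print("t",s["time"],"p",s["eef_pos"].round(4),"yaw",np.degrees(np.arctan2(A[1,0],A[0,0])).round(2),"F",s["ft_force"].round(2),"w",s["gripper_width"].round(4),"j",s["joints"].round(2))
E
python3 -c "
from h import *
row(fin(52.5,.032,.032,.2),52.5)"
```

```text
row [ 1.000e-04  2.411e-01 -6.000e-04] [-0.5637  0.0369 -0.858 ]
```

```bash
R='[0,0.24,0,-0.56,0.036,-0.857,255]'; python3 -m pendant '[[0,0.24,0,-0.56,0.036,-0.857,255],[0,0.24,0,-0.56,0.036,-0.857,255],[0,0.24,0,-0.56,0.036,-0.857,255],[0,0.24,0,-0.56,0.036,-0.857,255],[0,0.24,0,-0.56,0.036,-0.857,255],[0,0.24,0,-0.56,0.036,-0.857,255],[0,0.24,0,-0.56,0.036,-0.857,255],[0,0.24,0,-0.56,0.036,-0.857,255]]' 20; python3 -c "
from h import *
st();row(fin(52.5,.032,.032,.2),52.5)"
```

```text
time: 0.82
eef_pos: [0.3692, 0.276, 0.2068]
eef_rot: [0.634, 0.313, -0.314, -0.634]
ft_force: [0.7, 0.9, 0.2]
gripper_width: 0.0446Traceback (most recent call last):
  File "<string>", line 3, in <module>
    st();row(fin(52.5,.032,.032,.2),52.5)
    ~~^^
  File "h.py", line 23, in st
    print("t",s["time"],"p",s["eef_pos"].round(4),"yaw",np.degrees(np.arctan2(A[1,0],A[0,0])).round(2),"F",s["ft_force"].round(2),"w",s["gripper_width"].round(4),"j",s["joints"].round(2))
                                                                                                                                      ^^^^^^^^^^^^^^^^^^^^^^^^
AttributeError: 'float' object has no attribute 'round'
```

```bash
sed -i 's/s\["gripper_width"\].round(4)/round(s["gripper_width"],4)/' h.py; python3 -c "
from h import *
st();row(fin(52.5,.032,.032,.2),52.5)"
```

```text
t 0.8167 p [0.3692 0.276  0.2068] yaw 52.61 F [0.67 0.93 0.17] w 0.0446 j [ 0.54  0.2   1.88 -0.    1.05 -0.38]
row [ 0.0002  0.0012 -0.0004] [-0.0731  0.0137 -0.3491]
```

```bash
python3 -m pendant '[[0,0,0,-0.073,0.014,-0.349,255],[0,0,0,-0.073,0.014,-0.349,255],[0,0,0,-0.073,0.014,-0.349,255],[0,0,0,-0.073,0.014,-0.349,255],[0,0,0,-0.073,0.014,-0.349,255],[0,0,0,-0.073,0.014,-0.349,255],[0,0,0,-0.073,0.1,-0.349,255],[0,0,0,-0.073,0.1,-0.349,255]]'; python3 -c "
from h import *
st();row(fin(52.5,.032,.032,.1),52.5)
for n in('top','wrist'):
  im=ctrl.capture(n);cv2.imwrite(f'pics/{n}1.png',im[:,:,::-1])
im=cv2.imread('pics/top1.png');cv2.imwrite('pics/t1.png',cv2.resize(im[200:360,220:430],None,fx=3.7,fy=3.7,interpolation=2))"
```

```text
time: 1.48
eef_pos: [0.4824, 0.1411, 0.1523]
eef_rot: [-0.633, -0.311, 0.316, 0.634]
ft_force: [-1.6, 0.1, -2.1]
gripper_width: 0.0005
t 1.4833 p [0.4824 0.1411 0.1523] yaw 52.6 F [-1.61  0.07 -2.09] w 0.0005 j [ 0.19  0.35  1.83 -0.    0.96 -0.73]
row [-0.003   0.0011 -0.0039] [ 0.0043  0.1046 -0.0058]
```

View pics/wrist1.png

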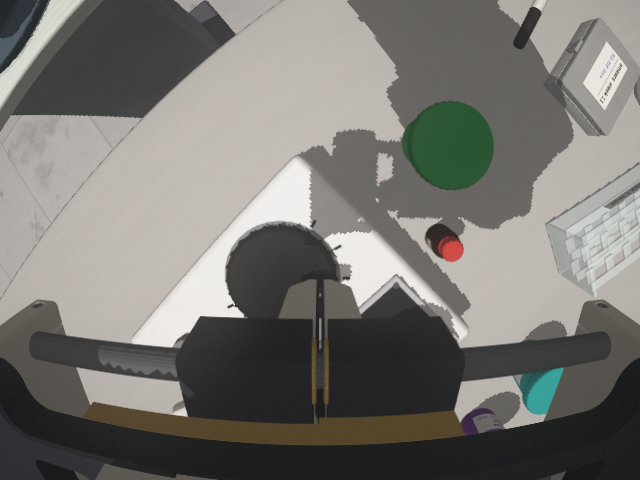

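View pics/t1.png

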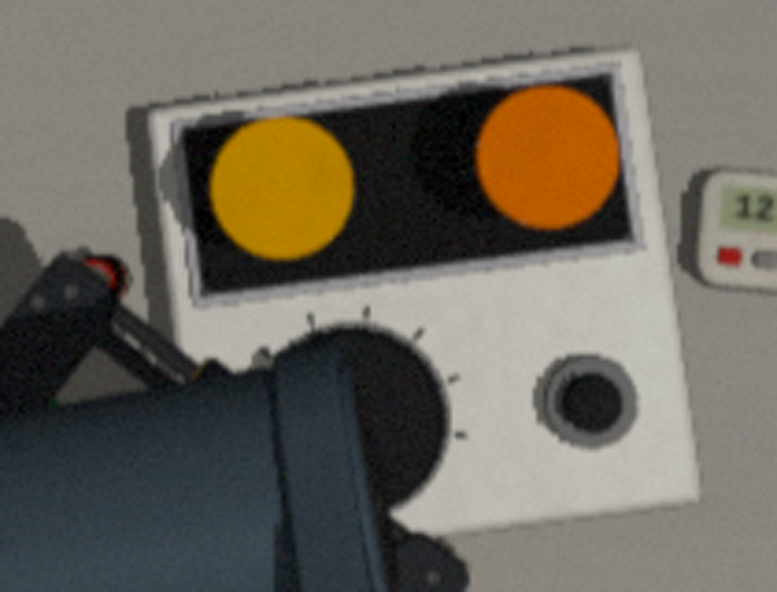

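```bash
python3 -m pendant '[[0,0,0,0.004,0.1,-0.006,255],[0,0,0,0.004,0.14,-0.006,255],[0,0,0,0.004,0.16,-0.006,255],[0,0,0,0.004,0.16,-0.006,255],[0,0,0,0.004,0.16,-0.006,255]]'; python3 -c "
from h import *
st();row(fin(52.5,.032,.032,.064),52.5)"
```

```text
time: 2.0
eef_pos: [0.4881, 0.142, 0.078]
eef_rot: [-0.634, -0.313, 0.315, 0.634]
ft_force: [0.1, 1.0, 1.6]
gripper_width: 0.0006
t 2.0 p [0.4881 0.142  0.078 ] yaw 52.7 F [0.1  0.96 1.57] w 0.0006 j [ 0.19  0.48  1.87 -0.    0.8  -0.73]
row [-0.0009  0.0022 -0.0015] [-0.0045  0.028   0.0025]
```

```bash
python3 -m pendant '[[0,0,0,-0.004,0.028,0.002,255],[0,0,0,-0.004,0.028,0.002,255],[0,0,0,-0.004,0.028,0.002,255]]'; python3 -c "
from h import *
st()
for a in (50,45,40,36,33): row(fin(a,.032,.0145,.0645),a)"
```

```text
time: 2.25
eef_pos: [0.4867, 0.1413, 0.0656]
eef_rot: [0.634, 0.313, -0.314, -0.634]
ft_force: [-0.2, -0.2, 0.0]
gripper_width: 0.0003
t 2.25 p [0.4867 0.1413 0.0656] yaw 52.71 F [-0.17 -0.18  0.01] w 0.0003 j [ 0.19  0.5   1.88 -0.    0.76 -0.73]
row [-0.0003  0.0302 -0.0008] [-0.0006  0.0021 -0.0367]
row [-0.0002  0.0857 -0.0008] [ 0.0014  0.0021 -0.0425]
row [-0.0002  0.1413 -0.0008] [ 0.0029  0.0021 -0.0484]
row [-0.0002  0.1857 -0.0008] [ 0.0037  0.0021 -0.0533]
row [-1.00e-04  2.19e-01 -8.00e-04] [ 0.0041  0.0021 -0.0569]
```

```bash
python3 -m pendant '[[0,0.03,0,0,0.001,-0.03,255],[0,0.03,0,0,0.001,-0.037,255],[0,0.06,0,0.001,0.001,-0.04,255],[0,0.086,0,0.001,0.001,-0.0425,255],[0,0.086,0,0.001,0.001,-0.0425,255]]'; python3 -c "
from h import *
st()
for a in (45,40,36,33,31): row(fin(a,.032,.0145,.0645),a)"
```

```text
time: 2.67
eef_pos: [0.5045, 0.1288, 0.0661]
eef_rot: [0.654, 0.27, -0.27, -0.653]
ft_force: [-0.7, 0.3, -0.1]
gripper_width: 0.0005
t 2.6667 p [0.5045 0.1288 0.0661] yaw 44.91 F [-0.65  0.31 -0.07] w 0.0005 j [ 0.16  0.51  1.85 -0.    0.78 -0.62]
row [ 0.0004 -0.001  -0.0001] [-0.0005  0.0032  0.001 ]
row [ 0.0004  0.0546 -0.    ] [ 0.0018  0.0032 -0.0047]
row [ 0.0004  0.099  -0.    ] [ 0.0032  0.0032 -0.0093]
row [ 0.0004  0.1323 -0.    ] [ 0.0041  0.0032 -0.0129]
row [ 0.0004  0.1546 -0.    ] [ 0.0046  0.0032 -0.0153]
```

```bash
python3 -m pendant '[[0,0.055,0,0.002,0.002,-0.005,255],[0,0.055,0,0.002,0.002,-0.005,255]]';python3 -m pendant '[[0,0.045,0,0.0015,0.001,-0.005,255],[0,0.045,0,0.0015,0.001,-0.005,255]]'; python3 -c "
from h import *
st()
for a in (40,36,33,31,28): row(fin(a,.032,.0145,.0645),a)"
```

```text
time: 2.83
eef_pos: [0.5076, 0.1278, 0.0659]
eef_rot: [0.665, 0.242, -0.24, -0.664]
ft_force: [-1.2, -0.4, 0.7]
gripper_width: 0.0004
time: 3.0
eef_pos: [0.5102, 0.1264, 0.0659]
eef_rot: [0.673, 0.218, -0.217, -0.672]
ft_force: [-0.3, 0.0, 0.5]
gripper_width: 0.0002
t 3.0 p [0.5102 0.1264 0.0659] yaw 35.82 F [-0.32  0.04  0.54] w 0.0002 j [ 0.15  0.52  1.84 -0.    0.78 -0.47]
row [ 0.0012 -0.0464  0.0012] [-0.0039  0.0028  0.0063]
row [ 0.0011 -0.002   0.0013] [-0.0017  0.0028  0.0019]
row [0.0011 0.0313 0.0013] [-0.0003  0.0029 -0.0015]
row [0.0011 0.0536 0.0013] [ 0.0006  0.0029 -0.0038]
row [0.001  0.0869 0.0014] [ 0.0017  0.0029 -0.0073]
```

```bash
python3 -m pendant '[[0,0.03,0,0,0.001,-0.002,255],[0,0.03,0,0,0.001,-0.0025,255]]';python3 -m pendant '[[0,0.02,0,0.001,0.001,-0.003,255],[0,0.02,0,0.001,0.001,-0.003,255]]'; python3 -c "
from h import *
st()
for n in('top','wrist','scene'):
  im=ctrl.capture(n);cv2.imwrite(f'pics/{n}2.png',im[:,:,::-1])
im=cv2.imread('pics/scene2.png');cv2.imwrite('pics/t2.png',cv2.resize(im[195:345,205:405],None,fx=4,fy=4,interpolation=2))
im=cv2.imread('pics/wrist2.png');cv2.imwrite('pics/w2.png',cv2.resize(im[100:400,150:500],None,fx=2,fy=2,interpolation=2))
for a in (33,31,28): row(fin(a,.032,.0145,.0645),a)"
```

```text
time: 3.17
eef_pos: [0.511, 0.1255, 0.0657]
eef_rot: [0.678, 0.203, -0.201, -0.677]
ft_force: [-0.5, -0.3, 0.3]
gripper_width: 0.0007
time: 3.33
eef_pos: [0.5121, 0.1245, 0.0654]
eef_rot: [0.681, 0.194, -0.192, -0.68]
ft_force: [-0.4, 0.6, 1.5]
gripper_width: 0.0004
t 3.3333 p [0.5121 0.1245 0.0654] yaw 31.61 F [-0.38  0.64  1.45] w 0.0004 j [ 0.15  0.52  1.83 -0.    0.78 -0.4 ]
row [ 0.0011 -0.0154  0.0016] [-0.0015  0.0016  0.0035]
row [0.0011 0.0069 0.0016] [-0.0005  0.0016  0.0013]
row [0.001  0.0402 0.0016] [ 0.0009  0.0016 -0.0021]
```

View pics/t2.png

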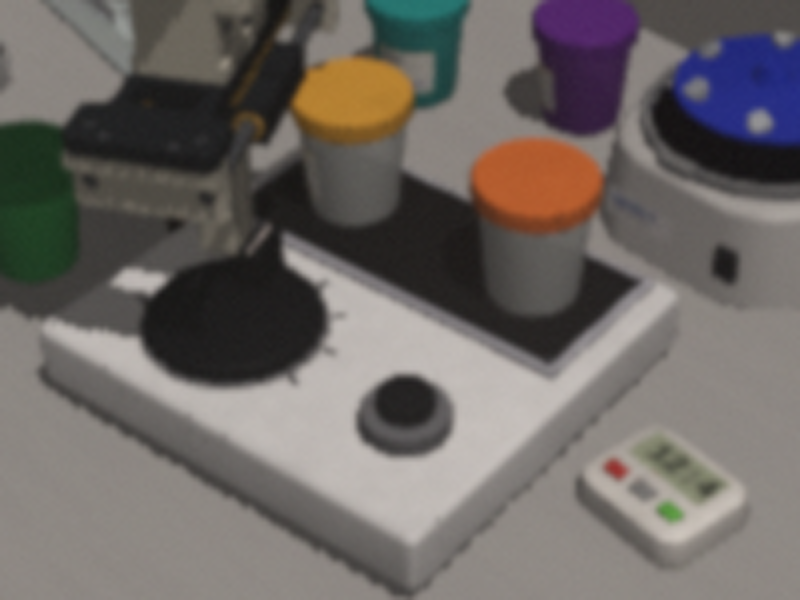

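View pics/w2.png

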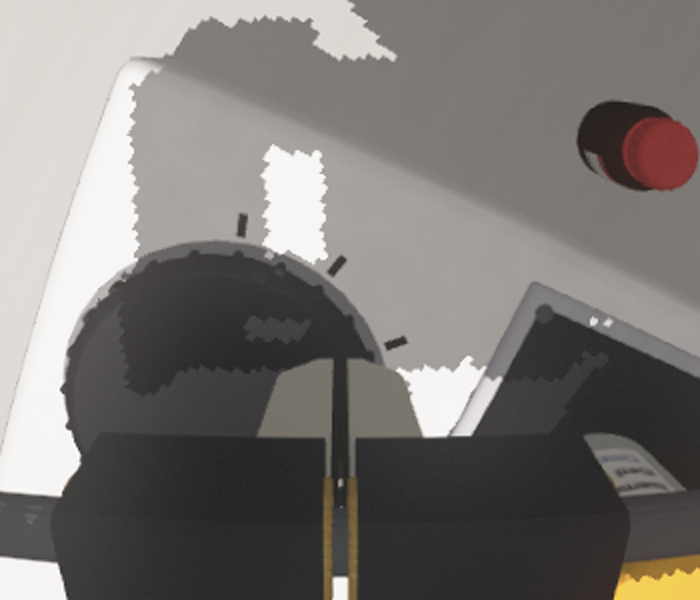

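The scene crop shows the fin's white line running from about (266,258) to (272,252), with the finger on its left (counter-clockwise) side. The fin has clearly moved.

```bash
cat >> h.py <<'E'
def finang(f="scene"):
    # fin's white line: among rest angles, brightness of the line along fin top (ray-projected) 
    pass
E
python3 - <<'E'
from h import *
im=cv2.imread("pics/scene2.png");g=cv2.cvtColor(im,cv2.COLOR_BGR2GRAY)
a=ray("scene",(266.3,258),.077);b=ray("scene",(272.5,251.5),.077)
for q in(a,b,(a+b)/2): print(q,np.hypot(*(q[:2]-D)),np.degrees(np.arctan2(*(q[:2]-D)[::-1])))
for ang in(52.5,40,35,30,22.5): print(ang,[proj("scene",fin(ang,r,0,.077)).round(1) for r in(.016,.044)])
print(proj("scene",np.r_[D,.055]))
cv2.imwrite("pics/z2.png",cv2.resize(im[235:280,235:300],None,fx=10,fy=10,interpolation=0))
E
```

```text
[0.50718284 0.1048715  0.077     ] 0.01788194919852667 29.374934486082903
[0.52940164 0.11241379 0.077     ] 0.0411716406687729 23.343239866596967
[0.51829224 0.10864264 0.077     ] 0.029492265213883723 25.16876194734028
52.5 [array([262.7, 258.4]), array([262.3, 249.8])]
40 [array([264.5, 258.4]), array([267.1, 249.8])]
35 [array([265.2, 258.5]), array([268.9, 249.9])]
30 [array([265.9, 258.6]), array([270.8, 250.2])]
22.5 [array([266.9, 258.8]), array([273.4, 250.8])]
[263.72462259 272.25637336]
```

View pics/z2.png

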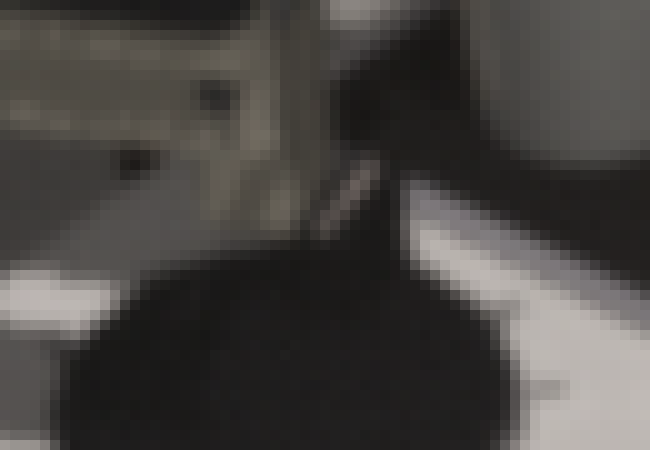

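The line now runs (267.5,258.5) to (272.5,251), which is a fin angle of about 23°. The first click is done (22.5° expected), and the next half-way point is 7.5°.

```bash
python3 -c "
from h import *
st()
for a in (25,20,15,10,5,2.5): row(fin(a,.032,.0145,.0645),a)"
```

```text
t 3.4833 p [0.5121 0.1246 0.0653] yaw 31.62 F [-0.74  0.78  0.17] w 0.0003 j [ 0.15  0.52  1.83 -0.    0.78 -0.4 ]
row [0.001  0.0735 0.0016] [ 0.0021  0.0016 -0.0056]
row [0.0009 0.1291 0.0017] [ 0.0037  0.0017 -0.0115]
row [0.0009 0.1846 0.0017] [ 0.0048  0.0017 -0.0175]
row [0.0008 0.2402 0.0018] [ 0.0054  0.0017 -0.0236]
row [0.0007 0.2958 0.0018] [ 0.0054  0.0017 -0.0298]
row [0.0007 0.3235 0.0018] [ 0.0052  0.0017 -0.0328]
```

```bash
python3 -m pendant '[[0,0.074,0,0.002,0.0015,-0.0056,255],[0,0.1,0,0.003,0.0015,-0.0085,255],[0,0.129,0,0.0037,0.0015,-0.0115,255],[0,0.157,0,0.0043,0.0015,-0.0145,255],[0,0.185,0,0.0048,0.0015,-0.0175,255],[0,0.185,0,0.0048,0.0015,-0.0175,255]]'; python3 -c "
from h import *
st()
for a in (10,5,2.5): row(fin(a,.032,.0145,.0645),a)"
```

```text
time: 3.98
eef_pos: [0.5188, 0.1184, 0.0647]
eef_rot: [0.701, 0.093, -0.091, -0.701]
ft_force: [-0.2, 1.1, 1.2]
gripper_width: 0.0001
t 3.9833 p [0.5188 0.1184 0.0647] yaw 14.95 F [-0.15  1.15  1.23] w 0.0001 j [ 0.14  0.53  1.82 -0.    0.79 -0.12]
row [0.0005 0.055  0.002 ] [ 0.0021  0.0004 -0.0057]
row [0.0004 0.1106 0.002 ] [ 0.0039  0.0005 -0.0116]
row [0.0003 0.1384 0.002 ] [ 0.0046  0.0005 -0.0146]
```

```bash
python3 -m pendant '[[0,0.028,0,0.001,0.0005,-0.003,255],[0,0.055,0,0.002,0.0005,-0.0057,255],[0,0.083,0,0.003,0.0005,-0.0087,255],[0,0.11,0,0.004,0.0005,-0.0116,255],[0,0.138,0,0.0046,0.0005,-0.0146,255],[0,0.138,0,0.0046,0.0005,-0.0146,255]]'; python3 -c "
from h import *
st()
for n in('scene',):
  im=ctrl.capture(n);cv2.imwrite(f'pics/{n}3.png',im[:,:,::-1])
im=cv2.imread('pics/scene3.png');cv2.imwrite('pics/z3.png',cv2.resize(im[230:290,230:310],None,fx=9,fy=9,interpolation=0))
for ang in(10,7.5,2.5,-7.5): print(ang,[proj('scene',fin(ang,r,0,.077)).round(1) for r in(.016,.044)])
for a in (-5,-10,-15,-20,-25,-28): row(fin(a,.032,.0145,.0645),a)"
```

```text
time: 4.48
eef_pos: [0.523, 0.1118, 0.0645]
eef_rot: [0.707, 0.017, -0.015, -0.707]
ft_force: [0.7, 0.1, 0.0]
gripper_width: 0.0005
t 4.4833 p [0.523  0.1118 0.0645] yaw 2.57 F [0.67 0.1  0.03] w 0.0005 j [ 0.12  0.53  1.81 -0.    0.79  0.08]
10 [array([268.3, 259.3]), array([277.5, 252.2])]
7.5 [array([268.6, 259.5]), array([278.2, 252.6])]
2.5 [array([269.1, 259.7]), array([279.6, 253.3])]
-7.5 [array([270. , 260.4]), array([282. , 255.1])]
row [0.     0.0855 0.0021] [ 0.0032 -0.     -0.0085]
row [-0.      0.141   0.0021] [ 0.0047 -0.     -0.0144]
row [-1.000e-04  1.966e-01  2.100e-03] [ 0.0057  0.     -0.0205]
row [-2.000e-04  2.521e-01  2.100e-03] [ 0.0061  0.     -0.0266]
row [-3.000e-04  3.077e-01  2.100e-03] [ 0.006   0.     -0.0327]
row [-0.0004  0.341   0.0021] [ 0.0057  0.     -0.0364]
```

View pics/z3.png

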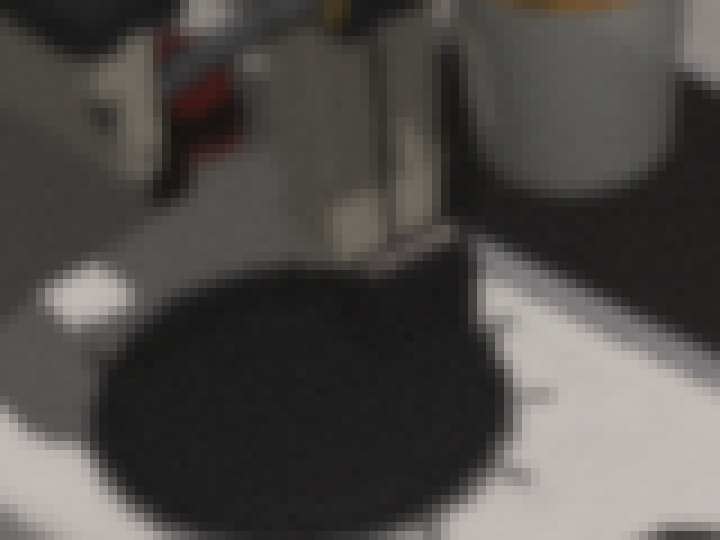

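The fin line runs (272,260) to (281,256), about −7.5°, so two clicks are done.

```bash
python3 -m pendant '[[0,0.043,0,0.0016,0,-0.0043,255],[0,0.085,0,0.0032,0,-0.0085,255],[0,0.113,0,0.004,0,-0.0115,255],[0,0.141,0,0.0047,0,-0.0144,255],[0,0.169,0,0.0052,0,-0.0175,255],[0,0.197,0,0.0057,0,-0.0205,255],[0,0.225,0,0.0059,0,-0.0235,255],[0,0.225,0,0.0059,0,-0.0235,255]]'; python3 -c "
from h import *
st()
for a in (-18,-20,-22.5,-25,-28): row(fin(a,.032,.0145,.0645),a)"
```

```text
time: 5.2
eef_pos: [0.5264, 0.1003, 0.0645]
eef_rot: [-0.699, 0.106, -0.109, 0.699]
ft_force: [0.4, 0.6, 0.7]
gripper_width: 0.0006
t 5.2 p [0.5264 0.1003 0.0645] yaw -17.5 F [0.36 0.57 0.72] w 0.0006 j [ 0.1   0.54  1.81 -0.    0.79  0.41]
row [-0.0005  0.0055  0.002 ] [ 0.0005 -0.0001 -0.0004]
row [-0.0005  0.0278  0.002 ] [ 0.0014 -0.0001 -0.0027]
row [-0.0006  0.0555  0.002 ] [ 0.0025 -0.0001 -0.0056]
row [-0.0006  0.0833  0.002 ] [ 0.0034 -0.0001 -0.0085]
row [-0.0007  0.1167  0.002 ] [ 0.0044 -0.0001 -0.012 ]
```

```bash
python3 -m pendant '[[0,0.028,0,0.0014,0,-0.0027,255],[0,0.056,0,0.0025,0,-0.0056,255],[0,0.083,0,0.0034,0,-0.0085,255],[0,0.117,0,0.0044,0,-0.012,255],[0,0.117,0,0.0044,0,-0.012,255]]'; python3 -c "
from h import *
st()
for n in('scene',):
  im=ctrl.capture(n);cv2.imwrite(f'pics/{n}4.png',im[:,:,::-1])
im=cv2.imread('pics/scene4.png');cv2.imwrite('pics/z4.png',cv2.resize(im[230:290,230:310],None,fx=9,fy=9,interpolation=0))
for ang in(-7.5,-22.5,-37.5): print(ang,[proj('scene',fin(ang,r,0,.077)).round(1) for r in(.016,.044)])
for a in (-33,-38,-43,-48,-52,-55,-58): row(fin(a,.032,.0145,.0645),a)"
```

```text
time: 5.62
eef_pos: [0.5266, 0.0938, 0.0645]
eef_rot: [-0.686, 0.17, -0.172, 0.686]
ft_force: [0.0, 0.6, 0.8]
gripper_width: 0.0002
t 5.6167 p [0.5266 0.0938 0.0645] yaw -27.98 F [0.04 0.6  0.76] w 0.0002 j [ 0.09  0.53  1.81 -0.    0.79  0.58]
-7.5 [array([270. , 260.4]), array([282. , 255.1])]
-22.5 [array([270.9, 261.6]), array([284.6, 258.2])]
-37.5 [array([271.3, 262.9]), array([285.7, 261.8])]
row [-0.0009  0.0574  0.0019] [ 0.0024 -0.     -0.0057]
row [-0.001   0.113   0.0018] [ 0.0041 -0.0001 -0.0116]
row [-0.0011  0.1686  0.0018] [ 0.0054 -0.0001 -0.0176]
row [-0.0011  0.2241  0.0018] [ 0.0061 -0.0001 -0.0236]
row [-0.0012  0.2686  0.0017] [ 0.0063 -0.0001 -0.0285]
row [-0.0012  0.3019  0.0017] [ 0.0062 -0.0001 -0.0322]
row [-0.0013  0.3352  0.0017] [ 0.0059 -0.0001 -0.0359]
```

View pics/z4.png

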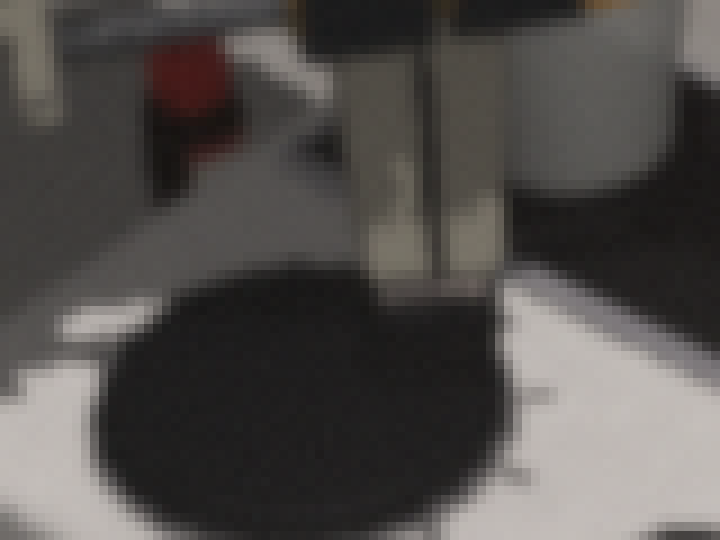

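The fin line runs (272.5,262.5) to (285,262), about −37.5°, so three clicks are done. This next push is the last one.

```bash
python3 -m pendant '[[0,0.029,0,0.0012,0,-0.0028,255],[0,0.057,0,0.0024,0,-0.0057,255],[0,0.085,0,0.0033,0,-0.0086,255],[0,0.113,0,0.0041,0,-0.0116,255],[0,0.141,0,0.0048,0,-0.0146,255],[0,0.169,0,0.0054,0,-0.0176,255],[0,0.197,0,0.0058,0,-0.0206,255],[0,0.197,0,0.0058,0,-0.0206,255]]'; python3 -c "
from h import *
st()
for a in (-48,-50,-52.5,-55,-58): row(fin(a,.032,.0145,.0645),a)"
```

```text
time: 6.33
eef_pos: [0.5245, 0.0836, 0.0645]
eef_rot: [-0.652, 0.272, -0.275, 0.653]
ft_force: [0.8, 1.8, -0.0]
gripper_width: 0.0002
t 6.3333 p [0.5245 0.0836 0.0645] yaw -45.48 F [ 0.84  1.83 -0.04] w 0.0002 j [ 0.07  0.53  1.82 -0.    0.79  0.86]
row [-0.0017  0.028   0.0016] [ 0.0013 -0.     -0.0032]
row [-0.0017  0.0502  0.0016] [ 0.0022 -0.     -0.0055]
row [-0.0017  0.078   0.0015] [ 0.0032 -0.     -0.0084]
row [-0.0018  0.1058  0.0015] [ 0.004  -0.     -0.0114]
row [-0.0018  0.1391  0.0014] [ 0.0049 -0.     -0.015 ]
```

```bash
python3 -m pendant '[[0,0.028,0,0.0013,0,-0.0032,255],[0,0.05,0,0.0022,0,-0.0055,255],[0,0.078,0,0.0032,0,-0.0084,255],[0,0.106,0,0.004,0,-0.0114,255],[0,0.139,0,0.0049,0,-0.015,255],[0,0.139,0,0.0049,0,-0.015,255]]'; python3 -c "
from h import *
st()
for n in('scene',):
  im=ctrl.capture(n);cv2.imwrite(f'pics/{n}5.png',im[:,:,::-1])
im=cv2.imread('pics/scene5.png');cv2.imwrite('pics/z5.png',cv2.resize(im[230:290,230:310],None,fx=9,fy=9,interpolation=0))
for ang in(-37.5,-52.5,-67.5): print(ang,[proj('scene',fin(ang,r,0,.077)).round(1) for r in(.016,.044)])"
```

```text
time: 6.83
eef_pos: [0.5207, 0.0765, 0.0645]
eef_rot: [-0.618, 0.341, -0.343, 0.619]
ft_force: [-0.1, -0.5, 0.5]
gripper_width: 0.0004
t 6.8333 p [0.5207 0.0765 0.0645] yaw -57.9 F [-0.06 -0.47  0.5 ] w 0.0004 j [ 0.06  0.52  1.84 -0.    0.78  1.07]
-37.5 [array([271.3, 262.9]), array([285.7, 261.8])]
-52.5 [array([271.1, 264.2]), array([285.4, 265.5])]
-67.5 [array([270.3, 265.6]), array([283.4, 269.2])]
```

View pics/z5.png

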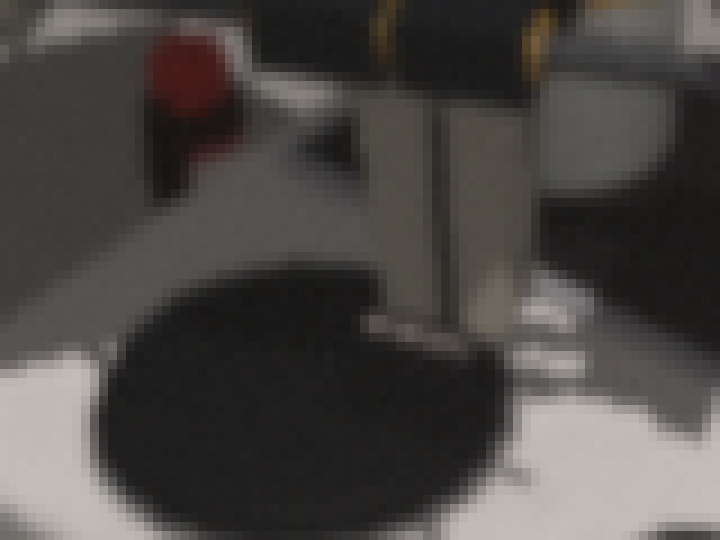

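The line runs (271,266) to (281.5,268.5), about −67.5°, so the dial is four clicks on. I'll back off sideways, rise, and check from above.

```bash
python3 -m pendant '[[0,0,0,0,0,0.012,255],[0,0,0,0,0,0.024,255],[0,0,0,0,-0.06,0.024,255],[0,0,0,0,-0.13,0.024,255],[0,0,0,0,-0.2,0.024,255],[0,0,0,0,-0.24,0.024,255]]'; python3 -c "
from h import *
st()
b=np.r_[.5016,-.0148]
for z in(.14,.09):
  for y in (-60,-82): row(np.r_[b,z],y)"
```

```text
time: 7.38
eef_pos: [0.532, 0.0836, 0.1882]
eef_rot: [-0.618, 0.339, -0.343, 0.621]
ft_force: [0.4, 0.1, -0.1]
gripper_width: 0.0005
t 7.3833 p [0.532  0.0836 0.1882] yaw -57.63 F [ 0.44  0.06 -0.1 ] w 0.0005 j [ 0.07  0.36  1.72 -0.    1.05  1.08]
row [-0.0041  0.0263  0.0024] [ 0.1332  0.0959 -0.1572]
row [-0.0045  0.2708  0.0016] [ 0.1332  0.0959 -0.1572]
row [-0.0041  0.0263  0.0024] [ 0.1328  0.1959 -0.1579]
row [-0.0045  0.2708  0.0016] [ 0.1328  0.1959 -0.1579]
```

```bash
python3 -m pendant '[[0,0.026,0,0.133,0.05,-0.157,255],[0,0.026,0,0.133,0.1,-0.157,255],[0,0.026,0,0.133,0.12,-0.157,255],[0,0.026,0,0.133,0.15,-0.157,255],[0,0.026,0,0.133,0.18,-0.157,255],[0,0.026,0,0.133,0.196,-0.157,255],[0,0.026,0,0.133,0.196,-0.157,255]]'; python3 -c "
from h import *
st()
b=np.r_[.5016,-.0148]
row(np.r_[b,.08],-60)
for n in('scene','top','wrist'):
  im=ctrl.capture(n);cv2.imwrite(f'pics/{n}6.png',im[:,:,::-1])
im=cv2.imread('pics/scene6.png');a=cv2.resize(im[230:330,230:350],(600,500),interpolation=0)
im=cv2.imread('pics/top6.png');b=cv2.resize(im[200:360,230:430],(625,500),interpolation=2)
cv2.imwrite('pics/a6.png',a);cv2.imwrite('pics/b6.png',b)"
```

```text
time: 7.97
eef_pos: [0.5017, -0.0144, 0.0887]
eef_rot: [-0.612, 0.351, -0.355, 0.614]
ft_force: [0.0, -0.4, -0.2]
gripper_width: 0.0004
t 7.9667 p [ 0.5017 -0.0144  0.0887] yaw -59.9 F [ 0.02 -0.43 -0.25] w 0.0004 j [-0.12  0.45  1.89  0.    0.8   0.92]
row [-0.003   0.0011  0.0014] [ 0.0007  0.0173 -0.0006]
```

View pics/a6.png

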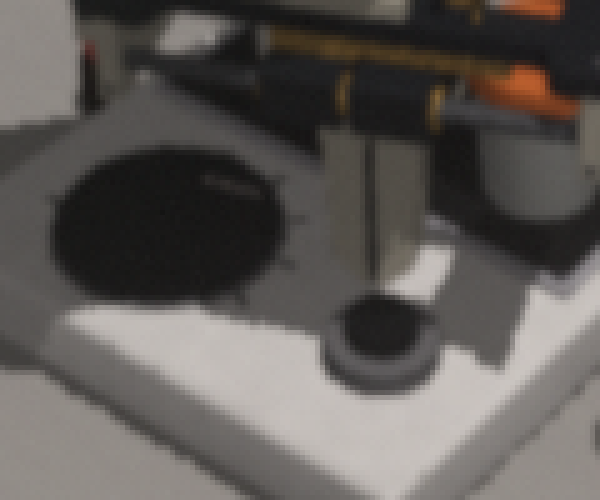

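View pics/b6.png

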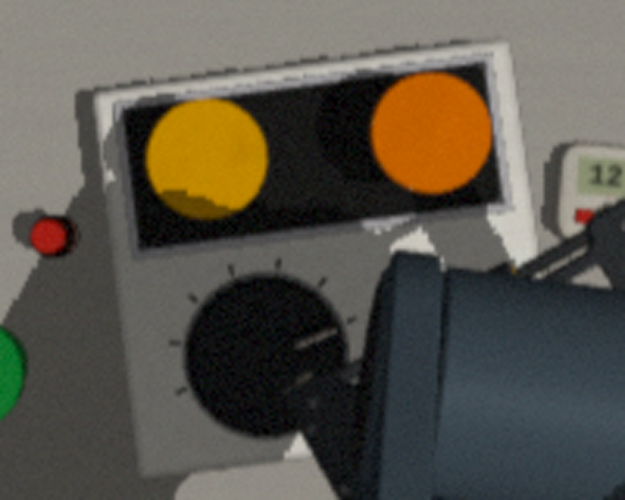

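View pics/wrist6.png

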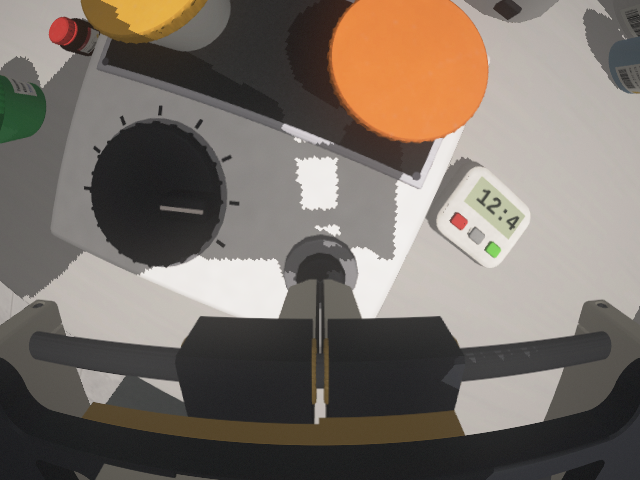

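All three views agree. In the wrist view the fin line, (160,207) to (203,211), points at the second-to-last mark, which is click 6. The cups, vial and timer are undisturbed. The fingertip is above the button at (320,265) in the wrist view. I'll press it down in small steps.

```bash
python3 -m pendant '[[0,0,0,0.0007,0.01,-0.0006,255],[0,0,0,0.0007,0.02,-0.0006,255],[0,0,0,0.0007,0.03,-0.0006,255],[0,0,0,0.0007,0.03,-0.0006,255]]'; python3 -m pendant '[[0,0,0,0,0.006,0,255],[0,0,0,0,0.01,0,255],[0,0,0,0,0.01,0,255]]'
```

```text
time: 8.45
eef_pos: [0.5023, -0.0147, 0.0748]
eef_rot: [-0.611, 0.351, -0.355, 0.614]
ft_force: [-0.3, 1.1, -0.6]
gripper_width: 0.0005
time: 8.7
eef_pos: [0.5021, -0.0146, 0.0694]
eef_rot: [-0.611, 0.351, -0.355, 0.614]
ft_force: [-0.3, -0.2, -0.1]
gripper_width: 0.0004
```

```bash
for i in 1 2; do :; done; python3 -m pendant '[[0,0,0,0,0.006,0,255],[0,0,0,0,0.006,0,255]]'; python3 -m pendant '[[0,0,0,0,0.005,0,255],[0,0,0,0,0.005,0,255]]'; python3 -m pendant '[[0,0,0,0,0.004,0,255],[0,0,0,0,0.004,0,255]]'
```

```text
time: 8.87
eef_pos: [0.5023, -0.0147, 0.0662]
eef_rot: [-0.611, 0.351, -0.355, 0.614]
ft_force: [-0.0, 0.6, 1.1]
gripper_width: 0.0006
time: 9.03
eef_pos: [0.5024, -0.0147, 0.0635]
eef_rot: [-0.611, 0.351, -0.355, 0.614]
ft_force: [-0.2, 0.4, 3.9]
gripper_width: 0.0004
time: 9.2
eef_pos: [0.5024, -0.0147, 0.0614]
eef_rot: [-0.611, 0.351, -0.355, 0.614]
ft_force: [-1.7, 0.5, 4.2]
gripper_width: 0.0007
```

```bash
python3 -m pendant '[[0,0,0,0,0.003,0,255],[0,0,0,0,0.003,0,255]]'; python3 -m pendant '[[0,0,0,0,0.002,0,255],[0,0,0,0,0.002,0,255]]'; python3 -m pendant '[[0,0,0,0,0.002,0,255],[0,0,0,0,0.002,0,255]]'
```

```text
time: 9.37
eef_pos: [0.5026, -0.0147, 0.061]
eef_rot: [-0.611, 0.351, -0.355, 0.614]
ft_force: [-6.3, 0.7, 18.6]
gripper_width: 0.0006
time: 9.53
eef_pos: [0.5025, -0.0147, 0.061]
eef_rot: [-0.611, 0.351, -0.355, 0.614]
ft_force: [-6.0, 0.4, 19.7]
gripper_width: 0.0007
time: 9.7
eef_pos: [0.5025, -0.0147, 0.061]
eef_rot: [-0.611, 0.351, -0.355, 0.614]
ft_force: [-6.5, 0.8, 19.4]
gripper_width: 0.0003
```

```bash
python3 -c "
from h import *
st()
im=ctrl.capture('scene');cv2.imwrite('pics/scene7.png',im[:,:,::-1])
im=cv2.imread('pics/scene7.png');a=cv2.resize(im[265:315,280:340],(720,600),interpolation=0)
cv2.imwrite('pics/a7.png',a)
cv2.imwrite('pics/a0.png',cv2.resize(cv2.imread('pics/scene6.png')[265:315,280:340],(720,600),interpolation=0))
for z in (.061,.067): print(proj('scene',(.5016,-.0148,z)),proj('scene',(.5016-.01,-.0148-.01,z)))
"
```

```text
t 9.7 p [ 0.5025 -0.0147  0.061 ] yaw -59.88 F [-6.48  0.75 19.42] w 0.0003 j [-0.12  0.49  1.9   0.    0.74  0.92]
[306.30625583 295.0282931 ] [306.08343963 300.3370885 ]
[306.26127553 292.59752719] [306.03695893 297.89700613]
```

View pics/a7.png

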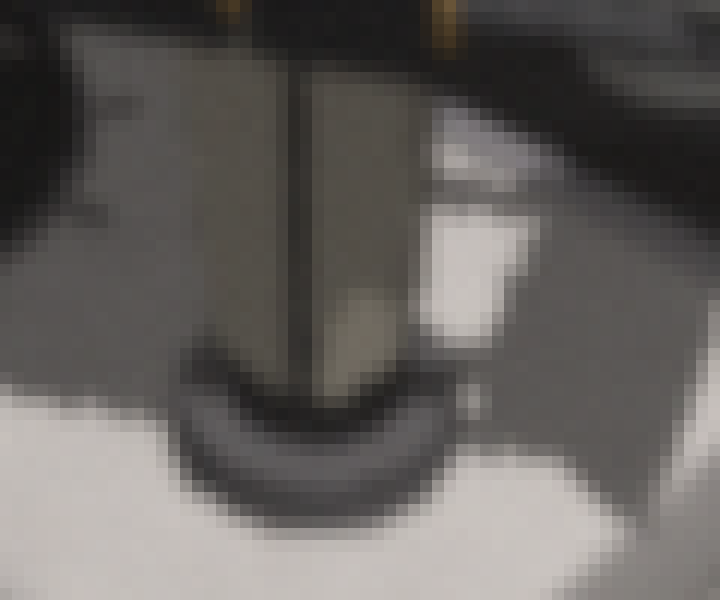

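View pics/a0.png

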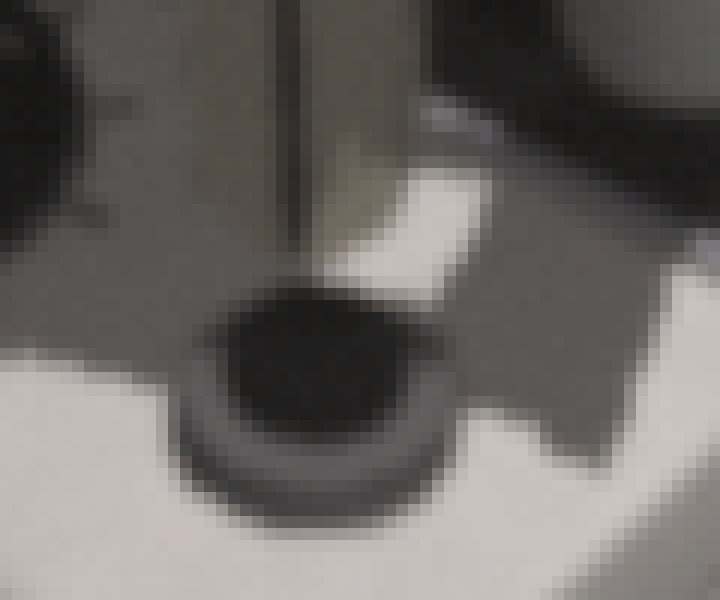

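The button has visibly sunk. Its black back edge dropped from crop row 285 to about 340, it is still slightly proud of the housing, and the finger stopped hard at 19 N with about 6 mm of travel after the 4–5 N spring stage. I'll let it up and retreat.

```bash
python3 -m pendant '[[0,0,0,0,-0.02,0,255],[0,0,0,0,-0.06,0,255],[0,0,0,0,-0.12,0,255],[0,0,0,0,-0.2,0,255],[0,0,0,0,-0.26,0,255],[0,0,0,0,-0.3,0,255],[0,0,0,0,-0.3,0,255]]'; python3 -c "
from h import *
st();row((.33,-.2,.3),-60)"
```

```text
time: 10.33
eef_pos: [0.5031, -0.0149, 0.2152]
eef_rot: [-0.61, 0.348, -0.357, 0.615]
ft_force: [0.2, 0.6, -0.5]
gripper_width: 0.0007
t 10.3333 p [ 0.5031 -0.0149  0.2152] yaw -59.88 F [ 0.23  0.58 -0.52] w 0.0007 j [-0.12  0.26  1.78  0.    1.08  0.92]
row [-0.0075  0.0013  0.005 ] [ 0.1479 -0.1742 -0.4833]
```

```bash
python3 -m pendant '[[0,0,0,0.15,-0.17,-0.48,255],[0,0,0,0.15,-0.17,-0.48,255],[0,0,0,0.15,-0.17,-0.48,255],[0,0,0,0.15,-0.17,-0.48,255],[0,0,0,0.15,-0.17,-0.48,255],[0,0,0,0.15,-0.17,-0.48,255],[0,0,0,0.15,-0.17,-0.48,255],[0,0,0,0.15,-0.17,-0.48,255]]'; python3 -m pendant '[[0,0,0,0,0,0,255],[0,0,0,0,0,0,255],[0,0,0,0,0,0,255]]';python3 - <<'E'
from h import *
st()
im=ctrl.capture('top');cv2.imwrite('pics/top8.png',im[:,:,::-1])
im=cv2.imread('pics/top8.png')
sc=ctrl.capture('scene');cv2.imwrite('pics/scene8.png',sc[:,:,::-1]);sc=cv2.imread('pics/scene8.png')
cv2.imwrite('pics/a8.png',np.hstack([cv2.resize(im[200:360,230:450],(412,300),interpolation=2),cv2.resize(sc[200:345,205:400],(388,300),interpolation=2)]))
for name,f in(("before",cv2.imread("pics/top0.png")),("after",im)):
  h=cv2.cvtColor(f,cv2.COLOR_BGR2HSV)
  o=[]
  for lo,hi,box in(((18,150,60),(28,255,255),(200,300,260,410)),((8,150,60),(17,255,255),(200,300,260,410)),((0,120,60),(8,255,255),(260,290,230,260))):
    m=np.zeros((480,640),np.uint8);a,b,c,d=box;m[a:b,c:d]=cv2.inRange(h,lo,hi)[a:b,c:d]
    M=cv2.moments(m,True);o.append((round(M['m10']/M['m00'],1),round(M['m01']/M['m00'],1)))
  print(name,o)
g=cv2.cvtColor(im,cv2.COLOR_BGR2GRAY);s=(g>60)&(np.hypot(*np.meshgrid(np.arange(640)-314.3,np.arange(480)-313.4))<22)
ys,xs=np.nonzero(s);F=ray("top",(xs.mean(),ys.mean()),.077)[:2];d=F-D
print("fin",len(xs),np.hypot(*d),np.degrees(np.arctan2(d[1],d[0])))
E
```

```text
time: 11.0
eef_pos: [0.3305, -0.202, 0.2985]
eef_rot: [-0.61, 0.349, -0.359, 0.614]
ft_force: [0.1, 0.0, -0.8]
gripper_width: 0.0003
time: 11.25
eef_pos: [0.3308, -0.2013, 0.2977]
eef_rot: [-0.61, 0.349, -0.358, 0.614]
ft_force: [-0.3, 1.0, -0.1]
gripper_width: 0.0006
t 11.25 p [ 0.3308 -0.2013  0.2977] yaw -60.02 F [-0.3   1.01 -0.1 ] w 0.0006 j [-0.67 -0.05  1.93  0.01  1.25  0.37]
before [(295.8, 250.4), (367.5, 242.0), (244.9, 275.1)]
after [(295.8, 250.4), (367.5, 242.0), (244.8, 275.1)]
fin 31 0.028854699191115878 -68.20244499419957
```

View pics/a8.png

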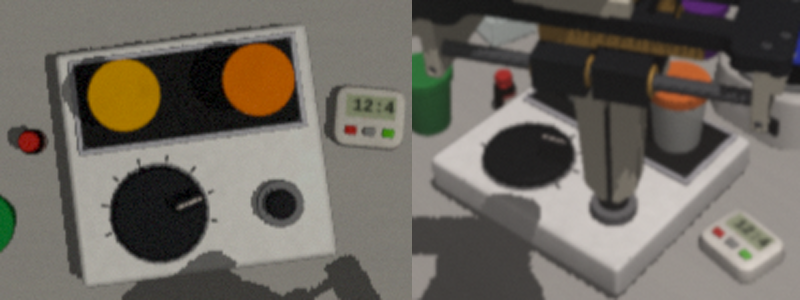

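Run:
```python
from h import *
B=np.array([.5016,-.0148]);u=np.array([.0099,.0099])
for z in(.052,.055,.058,.061,.064,.067,.07): print(z,"back",proj("scene",np.r_[B+u,z])[1].round(2),"front",proj("scene",np.r_[B-u,z])[1].round(2))
g0=cv2.imread("pics/scene0.png")[280:315,306,:].mean(1);print(list(zip(range(280,315),g0.astype(int))))
```

```text
0.052 back 293.5 front 303.91
0.055 back 292.31 front 302.7
0.058 back 291.11 front 301.5
0.061 back 289.9 front 300.28
0.064 back 288.7 front 299.07
0.067 back 287.48 front 297.84
0.07 back 286.26 front 296.62
[(280, np.int64(169)), (281, np.int64(168)), (282, np.int64(166)), (283, np.int64(169)), (284, np.int64(169)), (285, np.int64(169)), (286, np.int64(168)), (287, np.int64(159)), (288, np.int64(116)), (289, np.int64(59)), (290, np.int64(33)), (291, np.int64(32)), (292, np.int64(32)), (293, np.int64(31)), (294, np.int64(31)), (295, np.int64(32)), (296, np.int64(33)), (297, np.int64(32)), (298, np.int64(31)), (299, np.int64(30)), (300, np.int64(32)), (301, np.int64(44)), (302, np.int64(67)), (303, np.int64(81)), (304, np.int64(83)), (305, np.int64(72)), (306, np.int64(64)), (307, np.int64(61)), (308, np.int64(81)), (309, np.int64(132)), (310, np.int64(161)), (311, np.int64(169)), (312, np.int64(168)), (313, np.int64(169)), (314, np.int64(170))]
```

```bash
python3 -c "
from cell import ctrl
print(ctrl.finish_job())"
```

```text
the job is handed in; nothing more can be done
None
```

The dial now rests four clicks further on, at click 6 from click 2. After that I pressed the start button to its stop and let it up, and the job is handed in; no verdict was reported.

- **Dial:** I pushed the fin with the shut fingertips in four pushes and checked it in the scene camera after each. The top view afterwards shows the fin went from 53.2° to −68.2°, a turn of 121° against the 120° wanted. The wrist force stayed around 2 N or less in every reading during the pushes.
- **Button:** the spring stage read about 4–5 N, then a hard stop at fingertip height 0.061 m and about 19 N. By rough image measurements the resting button stands 7–8 mm above its housing, so I take that stop as the button fully down, not the finger on the housing. Image heights give only 4–6 mm of travel, so that reading is not exact. The views from after the retreat look as if it is up again; I did not measure its height.
- **Other things:** the cup and vial centroids in the top view are unchanged to 0.1 pixel. The timer looks unmoved, checked by eye only.
- **Finish:** the arm was clear of everything at about 11 s when I handed in.

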